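Fit the bayonet lamp in the classroom lamp trainer and hold it home

TASK

Fold the trainer box's stiff lid up until it stands straight up, then take the flat bayonet lamp from the rack, push it into the lamp holder with its two pins in the two notches until its shoulder is fully down on the rim, and twist it a quarter turn clockwise (seen from above) against the spring. Finish while still gripping the lamp and pressing it fully home: do not let go, because the spring lifts it as soon as the push stops. The lid must still stand straight up, and everything else stays where it is.

Things in the scene. Friction and masses are not known exactly. Their poses are not given: they have to be found in the camera images.
- trainer: Fixed plywood training box, 140 (x) x 160 (y) mm, walls 58 mm high, open on top under its lid. Origin on the table under it: the box spans x -70..70 and y -90..70 mm. The lid's hinge runs along its -y wall; the lid opens at its +y side.
- lid (a joint): Angle of the lid: 0 closed (level), 1.57 straight up, stop at 2.2; starts between 0 and 0.3. Stiff hinge: it stays where it is left, and needs about 2 N at the tab. The lid is a plywood board 140 x 160 x 6 mm that covers the whole box.
- lid_hinge (a point): Point on the hinge line, mid width, 61 mm above the table; the hinge line is the trainer's x axis. Turning positively about +x lifts the lid's +y edge.
- lid_tab (a point): Grip point on the wooden tab that juts from the middle of the lid's free edge, 188 mm from the hinge. The tab is 24 mm wide (along the hinge line), 10 mm thick and reaches from 160 to 196 mm from the hinge; pinch it by its two sides, fingers closing along the hinge line, and it can pivot between the fingers.
- socket_rim (a point): Centre of the top face of the black lamp holder in the trainer, 52 mm above the table, 120 mm from the hinge plane (trainer x 0, y 30 mm); axes as the trainer's. Hole 26 mm wide in a rim 6 mm thick, 54 mm across; two notches 9 mm wide on its +x and -x sides let the pins through. Below the rim the pins turn only clockwise (from above), to a stop at 95 degrees.
- half_turn (a point): Same point as socket_rim, but its x axis is turned 45 degrees clockwise (from above) from the trainer's x axis: the lamp's pins pass this line half-way through the quarter turn.
- plunger (a joint): Travel (m) of the holder's brass spring plunger, 0 at rest 9 mm below the rim, 0.014 with the lamp home. It pushes the lamp up: 3 N at first touch (shoulder 14 mm above the rim), 10 N with the shoulder on the rim, the hard stop. The lamp can turn with the shoulder less than 6 mm above the rim; turned but not pressed, it springs up to 6 mm.
- lamp: Flat LED lamp with bayonet cap, about 140 g, standing cap down in a hole of the rack. Origin: centre of the cap's underside, 7 mm above the table in the rack; z up. Cap 22 mm wide, 23 mm long. Two 4 mm pins stick out along +x and -x to 17.5 mm from the axis, 9 mm up. Body: block 54 (x) x 34 (y) mm from 23 to 93 mm up, lower third grey, rest white.
- lamp_shoulder (a point): Centre of the underside of the lamp's block, 23 mm above the lamp's origin: the shoulder that comes down on the holder's rim. Grip the lamp across the 34 mm faces (fingers closing along its y), about 45 mm above this point.
- rack: Fixed wooden lamp rack 260 (x) x 60 (y) x 30 mm; origin under its centre; three 38 mm through holes at x -90, 0 and 90 mm. The lamps hang in it by their shoulders on the top face; any lamp may be in any hole.
- round_lamp: Bystander: round LED lamp 58 mm across, 102 mm tall, cap without pins, in the rack; origin at the cap's underside.
- candle_lamp: Bystander: slim candle-shaped LED lamp 48 mm across its collar, 106 mm tall, in the rack; origin at the cap's underside.
- peg_a: Bystander: loose wooden clothes peg 72 x 10 x 12 mm, lying on the table; origin under its centre, length along x.
- peg_b: Bystander: a second loose wooden clothes peg, the same.
- mug: Bystander: white mug 76 mm across, 85 mm tall, loose; origin under its centre.
- tape_roll: Bystander: cardboard tape ring 90 mm across, 22 mm high, loose; origin under its centre.
- eraser: Bystander: white eraser 50 x 22 x 12 mm, loose; origin under its centre.
Not all that is in view belongs to the job. Leave any red or yellow look-alike of the lamp alone.

How it is judged (in metres and radians):
On the way, in this order (a step that is already met when the one before it is completed fails the run):
1. the lid is folded to straight up (within 10 degrees) (value of joint lid between 1.39 and 1.75 rad), for 0.2 s.
2. the lamp is pushed into the holder through the notches, below the height where it can turn, not yet twisted (z of lamp_shoulder in the frame of socket_rim below 0.0075 m and horizontal distance between lamp_shoulder and socket_rim below 0.005 m and angle between the x axis of lamp and the x axis of trainer, either way round below 0.6 rad).
3. the lamp is being twisted clockwise: its pins pass half-way through the quarter turn, below the rim (z of lamp_shoulder in the frame of socket_rim below 0.0075 m and horizontal distance between lamp_shoulder and socket_rim below 0.005 m and angle between the x axis of lamp and the x axis of half_turn, either way round below 0.35 rad).
At the end, for the whole second after the job is handed in: The lamp's shoulder is within 3 mm of the holder's rim, centred within 5 mm, upright within 7 degrees, twisted a quarter turn (within 15 degrees), still, and gripped by the fingers (over 2 N); the lid stands straight up within 10 degrees (all of step 1 and z of lamp_shoulder in the frame of socket_rim below 0.003 m and horizontal distance between lamp_shoulder and socket_rim below 0.005 m and angle between lamp's own z axis and vertical below 0.12 rad and angle between the x axis of lamp and the y axis of trainer, either way round below 0.26 rad and contact force between the fingers and lamp above 2 N and linear speed of lamp below 0.02 m/s); the arm keeps its last pose, push and grip.
It fails at once if another lamp is moved by more than 25 mm (distance of any of round_lamp, candle_lamp from where it was at the start of the episode above 0.025 m).
It fails at once if a clothes peg is moved by more than 25 mm (distance of any of peg_a, peg_b from where it was at the start of the episode above 0.025 m).
It fails at once if the mug, tape roll or eraser is moved by more than 25 mm (distance of any of mug, tape_roll, eraser from where it was at the start of the episode above 0.025 m).
It also fails if it takes over 64 s, if anything falls off the work surface, if the arm or the gripper's body presses on something with over 40 N, if the wrist force passes 120 N, or if a joint passes its speed limit or range.

ROBOT

A 6-joint arm with a two-finger parallel gripper is mounted at the origin on the work surface. World frame = base frame: x ahead of the robot, y to its left, z up, the work surface at z = 0. Lengths are in mm, angles in degrees, forces in N, time in s.
With the tool pointing down it reaches from about 350 to 850 mm from the base axis. Payload 8.1 kg.
Tool frame: the origin (TCP) lies midway between the tips of the shut fingers; the grasp point (between the pads) lies 19 mm behind it (r.grip_point_offset is the distance from the TCP to the grasp point, in mm); z points along the fingers, y is the line along which they close (so a half turn about z gives the same grasp; the last joint's range is limited). The gripper opens to 85 mm and grips with 20 to 120 N. Pads are 22 mm wide; open, the fingers measure 114 mm over their backs; the gripper's body (76 mm by 85 mm) begins 54 mm behind the grasp point. The pads swing forward as they close: fully open they stand 13 mm farther back than shut.
Start: joints at [61.226, 7.471, 85.268, -0, 87.261, -4.893], TCP at [242.882, 548.647, 231.292] pointing down, gripper open.
Joint ranges: [-169.43, 169.43], [-51.17, 129.36], [1.28, 143.12], [-76.62, 256.62], [0, 156.53], [-152.29, 152.29]. Speed limits (degrees/s): [136.94, 136.94, 159.86, 180, 180, 180].

INTERFACE

Orientations are given as [roll, pitch, yaw] about the fixed x, y, z axes, in that order (R = Rz(yaw) Ry(pitch) Rx(roll)).
In Python, from bench import r gives the robot as it stands.
- The arm moves only by the shell command python3 -m inch 'ROWS' [FORCE]. ROWS is JSON, one flat list of numbers, 7 for each row, row after row: the shift along the world's x, y, z in m, then the turn, a rotation vector about the world's x, y, z in degrees, then the closure in counts, from 0 (fully open) to 255 (shut). A call has 1 to 10 rows; each row shifts and turns the commanded pose from where the row before left it; what a row does not reach is not made up. A row lasts 1/10 s, in which the tool goes at most 50 mm and 8.59 degrees, less where a joint would pass 70% of its speed; a pose out of reach is approached as far as the arm can. A call with a gripper value outside its range is refused whole. The fingers move at their own pace and stop on an object; FORCE is the grip in N (left out, the last holds). Time passes only in rows, so rows that do not move let the fingers close. It gives the time, the measured TCP pose, the force and the opening at its end, in the units of the state.
- r.sense(): the state, without advancing time (a new reading comes with each control period).
- r.snapshot(name): name is "scene" or "top"; returns (picture, depth): 480x640x3 uint8, red, green, blue; 480x640 float32, mm along the optical axis (not along the pixel's ray), 0 where there is no reading.
- r.get_calibration(name): a dict with "fovy" (degrees; the focal length in pixels is half the picture's height over the tangent of half this angle, whatever the lens; pixels are square), "cx", "cy" (the principal point, pixels), "k1" (the pictures are not rectified: a ray, as slopes to the right and down, at radius r is drawn at 1 + k1 r^2 times it, then the intrinsics apply), "position" and "rotation" of the camera in the world. Camera axes: x right, y up, looking along -z (the intrinsics and any distortion apply to the point x, -y, -z); pixel columns grow to the right and rows downward; lengths in mm; the calibration is good to about 2 mm. A picture is of the moment at which its call begins. get_calibration takes no time and is no camera call.
- r.hand_in(): hands the job in, once; it reports no verdict.
The state is a dict: "time": time; "joint_pos": joint angles; "qd": joint speeds; "joint_efforts": joint torques, N m; "tool_pos": TCP position; "tcp_rot": TCP orientation; "ft_force": force on the tool from outside, world axes, zero at the start; "wrist_torque": the same for the moment, N m; "finger_gap": finger opening in mm.
Only numpy, scipy, OpenCV 4.12 (cv2) and the standard library are available. Lean on these libraries where they do the work, as an engineer would, in place of code of your own. Each camera call takes 0.05 s, during which the arm holds its last target. There are 200 camera calls.

## Working session

There is one attempt and no reset: what is moved stays moved. The work goes in short steps, Python scripts to look and compute and a shell command to move; the robot and the scene stay as the last step left them, time stands still between calls to the robot, and variables do not carry over. Pictures are saved under pics/ and viewed, on a budget of 10 in all, crops included, one or two more only if the job needs it, and the job is handed in when it is done.

```bash
ls; mkdir -p pics; cat > h.py <<'E'
import numpy as np,cv2
from bench import r
def cap(n,tag):
    p,d=r.snapshot(n); cv2.imwrite(f'pics/{tag}.png',p[:,:,::-1]); np.save(f'{tag}.npy',d); return p,d
def cloud(n,d):
    c=r.get_calibration(n); f=240/np.tan(np.radians(c['fovy'])/2)
    v,u=np.mgrid[0:480,0:640].astype(float)
    K=np.array([[f,0,c['cx']],[0,f,c['cy']],[0,0,1]])
    q=cv2.undistortPoints(np.stack([u.ravel(),v.ravel()],1)[:,None],K,np.array([c['k1'],0,0,0,0.]))[:,0].reshape(480,640,2)
    P=np.stack([q[...,0]*d,-q[...,1]*d,-d],-1)
    R=np.array(c['rotation'])
    return P@R.T+np.array(c['position'])
E
python3 - <<'E'
from h import *
for n in('scene','top'):
    c=r.get_calibration(n);print(c)
    p,d=cap(n,n+'0')
print(r.sense())
E
```

```text
pics
{'fovy': 56.184040850118826, 'cx': 328.7804841779993, 'cy': 235.48188802627052, 'k1': 0.019073562241631772, 'position': array([973.43512296, 226.76758181, 788.82608778]), 'rotation': array([ 35.88362073,  -0.85015593, 118.68603529])}
{'fovy': 45.07564478334578, 'cx': 330.66586020944135, 'cy': 244.44806575760816, 'k1': 0.03650647345853629, 'position': array([ 280.36813364,  -12.28386294, 1454.60752857]), 'rotation': array([  8.03343244,  -0.11368748, -88.6915329 ])}
{'time': 0.1, 'joint_pos': array([ 6.12263633e+01,  7.51318291e+00,  8.53224260e+01, -2.88283303e-04,
        8.72597010e+01, -4.89366894e+00]), 'qd': array([ 0.01567053, -0.131763  , -0.10932022, -0.04032656,  0.02516379,
       -0.02717176]), 'joint_efforts': array([ 1.36351759e-03, -5.70955610e+01, -5.01940513e+01, -1.64196354e-04,
        8.14756961e-03,  8.42943132e-05]), 'tool_pos': array([242.64821121, 548.22053517, 230.33015211]), 'tcp_rot': array([-1.79905013e+02, -7.84369991e-03,  1.56120040e+02]), 'ft_force': array([-0.11310627, -0.24099512, -0.13128469]), 'wrist_torque': array([ 0.02186001,  0.00376845, -0.0314789 ]), 'finger_gap': 85.66626365264426}
```

Rotation is rpy.

```bash
sed -i "s/R=np.array(c\['rotation'\])/R=Rot.from_euler('xyz',c['rotation'],degrees=True).as_matrix()/; 1a from scipy.spatial.transform import Rotation as Rot" h.py
python3 - <<'E'
from h import *
for n in('scene','top'):
    P=cloud(n,np.load(n+'0.npy')); np.save(n+'P.npy',P)
    print(n,[P[v,u].round() for v,u in((240,320),(400,100),(100,500))])
E
```

```text
scene [array([486., -48.,  -1.]), array([ 942., -624., -751.]), array([-176.,  155.,   -2.])]
top [array([497.,  17.,  -2.]), array([172., 306., 616.]), array([ 876., -444.,    4.])]
```

View pics/scene0.png

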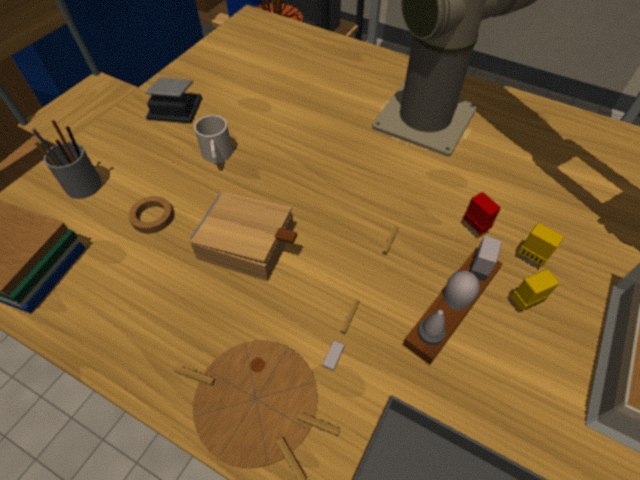

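View pics/top0.png

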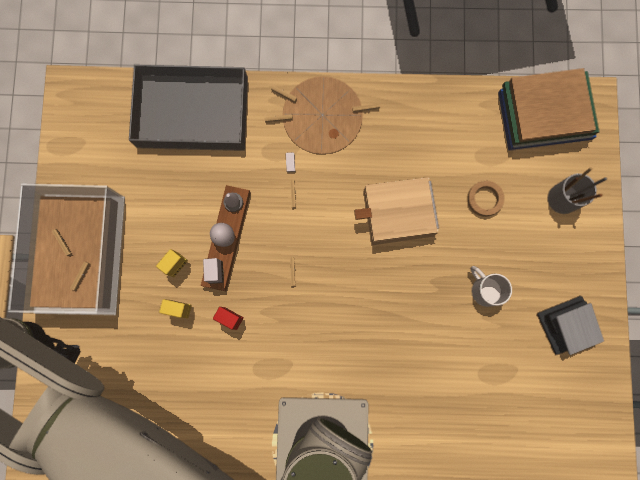

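The scene view shows the trainer at about (243,232), with its dark tab at (287,236). The rack runs from (420,340) to (490,250), and the flat white lamp is at its near-robot end, (487,255). The top view has the lid at (400,210), tab at (362,213), hinge side at the right, and the lamp top at (211,268). The red and yellow blocks are decoys. Next I'll measure these.

```bash
cat > m.py <<'E'
from h import *
def rect(P,name):
    P=P.astype(np.float32); (c,s,a)=cv2.minAreaRect(P[:,:2]); print(name,'n',len(P),'c',np.round(c,1),'size',np.round(s,1),'ang',round(a,1),'z',np.percentile(P[:,2],[5,50,95]).round(1))
E
python3 - <<'E'
from m import *
for n,win in(('top',dict(box=(165,255,350,445),lamp=(250,300,195,230),rack=(180,295,195,255))),('scene',dict(box=(185,280,185,300),lamp=(225,285,465,508),rack=(225,365,395,510)))):
    P=np.load(n+'P.npy')
    img=cv2.imread(f'pics/{n}0.png').astype(int)
    for k,(a,b,c,d) in win.items():
        Q=P[a:b,c:d].reshape(-1,3); C=img[a:b,c:d].reshape(-1,3)
        if k=='box':
            brown=(C[:,2]<150)&(C[:,2]-C[:,0]>45)&(C[:,1]<90)&(Q[:,2]>40)
            rect(Q[brown],n+' tab')
            L=Q[(Q[:,2]>52)&~brown]
            # ransac-ish plane
            m=np.ones(len(L),bool)
            for i in range(15):
                A=np.c_[L[:,:2],np.ones(len(L))]; s=np.linalg.lstsq(A[m],L[m,2],rcond=None)[0]; e=L[:,2]-A@s; m=abs(e)<max(3,15-i)
            rect(L[m],n+' lid'); nn=np.array([-s[0],-s[1],1]);nn/=np.linalg.norm(nn); print('normal',nn.round(3),'tilt',np.degrees(np.arccos(nn[2])).round(1),'dir',np.degrees(np.arctan2(s[1],s[0])).round(1))
            print(cv2.boxPoints(cv2.minAreaRect(L[m][:,:2].astype(np.float32))).round())
        if k=='lamp':
            rect(Q[(Q[:,2]>85)&(Q[:,2]<110)],n+' lamptop'); rect(Q[Q[:,2]>45],n+' lampall')
        if k=='rack': rect(Q[(Q[:,2]>24)&(Q[:,2]<36)],n+' rack')
E
```

```text
Traceback (most recent call last):
  File "m.py", line 3, in rect
    P=P.astype(np.float32); (c,s,a)=cv2.minAreaRect(P[:,:2]); print(name,'n',len(P),'c',np.round(c,1),'size',np.round(s,1),'ang',round(a,1),'z',np.percentile(P[:,2],[5,50,95]).round(1))
                                    ~~~~~~~~~~~~~~~^^^^^^^^^
cv2.error: OpenCV(4.12.0) /io/opencv/modules/imgproc/src/convhull.cpp:143: error: (-215:Assertion failed) total >= 0 && (depth == CV_32F || depth == CV_32S) in function 'convexHull'
```

```bash
cat > m2.py <<'E'
from m import *
import sys
for n,win in(('top',dict(box=(165,255,350,445),tab=(205,221,352,374),lamp=(250,300,195,230),rack=(180,295,195,255))),('scene',dict(box=(185,280,185,300),tab=(225,247,272,300),lamp=(225,285,465,508),rack=(225,365,395,510)))):
    P=np.load(n+'P.npy')
    img=cv2.imread(f'pics/{n}0.png').astype(int)
    for k,(a,b,c,d) in win.items():
        Q=P[a:b,c:d].reshape(-1,3); C=img[a:b,c:d].reshape(-1,3)
        if k=='tab':
            br=(C[:,2]<160)&(C[:,2]-C[:,0]>40)&(Q[:,2]>50); print(br.sum()); rect(Q[br],n+' tab')
        if k=='box':
            L=Q[(Q[:,2]>52)]; m=np.ones(len(L),bool)
            for i in range(15):
                A=np.c_[L[:,:2],np.ones(len(L))]; s=np.linalg.lstsq(A[m],L[m,2],rcond=None)[0]; e=L[:,2]-A@s; m=abs(e)<max(3,15-i)
            rect(L[m],n+' lid'); nn=np.array([-s[0],-s[1],1]);nn/=np.linalg.norm(nn); print('normal',nn.round(3),'tilt',np.degrees(np.arccos(nn[2])).round(1),'dir',np.degrees(np.arctan2(s[1],s[0])).round(1))
            print(cv2.boxPoints(cv2.minAreaRect(L[m][:,:2].astype(np.float32))).round().tolist())
        if k=='lamp':
            rect(Q[(Q[:,2]>85)&(Q[:,2]<110)],n+' lamptop'); rect(Q[Q[:,2]>45],n+' lampall')
        if k=='rack': rect(Q[(Q[:,2]>24)&(Q[:,2]<36)],n+' rack')
E
python3 m2.py
```

```text
Traceback (most recent call last):
  File "m2.py", line 14, in <module>
    rect(L[m],n+' lid'); nn=np.array([-s[0],-s[1],1]);nn/=np.linalg.norm(nn); print('normal',nn.round(3),'tilt',np.degrees(np.arccos(nn[2])).round(1),'dir',np.degrees(np.arctan2(s[1],s[0])).round(1))
    ~~~~^^^^^^^^^^^^^^^
  File "m.py", line 3, in rect
    P=P.astype(np.float32); (c,s,a)=cv2.minAreaRect(P[:,:2]); print(name,'n',len(P),'c',np.round(c,1),'size',np.round(s,1),'ang',round(a,1),'z',np.percentile(P[:,2],[5,50,95]).round(1))
                                    ~~~~~~~~~~~~~~~^^^^^^^^^
cv2.error: OpenCV(4.12.0) /io/opencv/modules/imgproc/src/convhull.cpp:143: error: (-215:Assertion failed) total >= 0 && (depth == CV_32F || depth == CV_32S) in function 'convexHull'
```

```bash
python3 - <<'E'
from h import *
for n,pts in(('top',((400,190),(400,235),(428,210),(375,210),(362,213),(212,272),(340,230),(490,290))),('scene',((243,225),(287,236),(487,250)))):
    P=np.load(n+'P.npy');d=np.load(n+'0.npy')
    for u,v in pts: print(n,u,v,d[v,u],P[v,u].round())
    print((d==0).mean(), np.isnan(P).any())
E
```

```text
top 400 190 1416.1268 [ 614. -177.   71.]
top 400 235 1404.3528 [ 503. -178.   68.]
top 428 210 1416.667 [ 567. -247.   64.]
top 375 210 1399.07 [ 561. -116.   81.]
top 362 213 1398.4064 [553. -85.  81.]
top 212 272 1360.6599 [400. 267.  98.]
top 340 230 1471.5676 [523. -33.   3.]
top 490 290 1449.7249 [ 379. -411.    4.]
0.004059244791666666 False
scene 243 225 898.8421 [ 574. -175.   70.]
scene 287 236 875.2392 [558. -81.  78.]
scene 487 250 834.7019 [418. 268. 101.]
0.003974609375 False
```

```bash
sed -i 's/L=Q\[(Q\[:,2\]>52)\]/L=Q[(Q[:,2]>52)\&(Q[:,2]<130)]/; s/Q\[Q\[:,2\]>45\]/Q[(Q[:,2]>45)\&(Q[:,2]<120)]/; s/(Q\[:,2\]>50); print/(Q[:,2]>50)\&(Q[:,2]<130); print/' m2.py; python3 m2.py
```

```text
Traceback (most recent call last):
  File "m2.py", line 14, in <module>
    rect(L[m],n+' lid'); nn=np.array([-s[0],-s[1],1]);nn/=np.linalg.norm(nn); print('normal',nn.round(3),'tilt',np.degrees(np.arccos(nn[2])).round(1),'dir',np.degrees(np.arctan2(s[1],s[0])).round(1))
    ~~~~^^^^^^^^^^^^^^^
  File "m.py", line 3, in rect
    P=P.astype(np.float32); (c,s,a)=cv2.minAreaRect(P[:,:2]); print(name,'n',len(P),'c',np.round(c,1),'size',np.round(s,1),'ang',round(a,1),'z',np.percentile(P[:,2],[5,50,95]).round(1))
                                    ~~~~~~~~~~~~~~~^^^^^^^^^
cv2.error: OpenCV(4.12.0) /io/opencv/modules/imgproc/src/convhull.cpp:143: error: (-215:Assertion failed) total >= 0 && (depth == CV_32F || depth == CV_32S) in function 'convexHull'
```

```bash
sed -i 's/cv2.minAreaRect(P\[:,:2\])/cv2.minAreaRect(np.ascontiguousarray(P[:,:2])[:,None])/; ' m.py; sed -i "s/rect(L\[m\],n+' lid')/print(len(L),m.sum(),s);rect(L[m],n+' lid')/;s/cv2.minAreaRect(L\[m\]\[:,:2\].astype(np.float32))/cv2.minAreaRect(np.ascontiguousarray(L[m][:,:2].astype(np.float32))[:,None])/" m2.py; python3 m2.py 2>&1 | tail -20
```

```text
3950 2715 [-1.39910680e-02  7.85203814e-02  9.13169209e+01]
top lid n 2715 c [ 565.9 -164.7] size [140.8 199.4] ang 9.8 z [62.7 69.3 76.4]
normal [ 0.014 -0.078  0.997] tilt 4.6 dir 100.1
[[480.0, -78.0], [513.0, -275.0], [652.0, -251.0], [618.0, -54.0]]
180
top tab n 180 c [555.4 -86.1] size [40.2 41. ] ang 10.5 z [72.  78.  83.2]
top lamptop n 351 c [406.4 270.9] size [54.2 35.3] ang 6.3 z [ 92.3  98.2 103.7]
top lampall n 439 c [406.4 270.7] size [54.2 35.7] ang 6.5 z [ 53.1  97.2 103.2]
top rack n 1283 c [494.7 253.6] size [ 61.7 260.1] ang 78.9 z [24.9 28.8 33.7]
5104 4513 [-1.26443404e-02  7.80498146e-02  9.14673251e+01]
scene lid n 4513 c [ 569.7 -164.5] size [143.  199.1] ang 10.0 z [64.2 70.4 77.1]
normal [ 0.013 -0.078  0.997] tilt 4.5 dir 99.2
[[482.0, -79.0], [517.0, -275.0], [657.0, -250.0], [623.0, -54.0]]
321
scene tab n 321 c [549.1 -95.1] size [60.1 49. ] ang 33.8 z [57.2 78.2 81.5]
scene lamptop n 684 c [445.9 270.2] size [ 40.2 129.1] ang 86.1 z [ 89.7  99.9 107.4]
scene lampall n 991 c [408.6 266.6] size [200.5  46.7] ang 3.2 z [ 50.4  98.6 106.9]
scene rack n 1829 c [462.8 256.4] size [ 91.  334.2] ang 85.8 z [27.5 30.1 32.8]
```

Measured values:
- **Trainer:** yaw about 10°, hinge midpoint near (585,-263), lid at about 4.5°. The predicted tab position (553,-78,76) agrees with the seen tab.
- **Lamp:** centre (406,271), x axis at about 6°, top at about 99 (it should be 100), and it sits 90 mm from the rack centre as expected.

Now I'll go to the tab.

```bash
python3 -m inch '[0.0195,-0.039,0,0,0,-3.5,0, 0.0195,-0.039,0,0,0,-3.5,0, 0.0195,-0.039,0,0,0,-3.5,0, 0.0195,-0.039,0,0,0,-3.5,0, 0.0195,-0.039,0,0,0,-3.5,0, 0.0195,-0.039,0,0,0,-3.5,0, 0.0195,-0.039,0,0,0,-3.5,0, 0.0195,-0.039,0,0,0,-3.5,0, 0.0195,-0.039,0,0,0,-3.5,0, 0.0195,-0.039,0,0,0,-3.5,0]' 30
python3 -m inch '[0.0195,-0.039,0,0,0,-3.5,0, 0.0195,-0.039,0,0,0,-3.5,0, 0.0195,-0.039,0,0,0,-3.5,0, 0.0195,-0.039,0,0,0,-3.5,0, 0.0195,-0.039,0,0,0,-3.5,0, 0.0195,-0.039,0,0,0,-3.5,0, 0,0,-0.04,0,0,0,0, 0,0,-0.04,0,0,0,0, 0,0,-0.02,0,0,0,0, 0,0,0,0,0,0,0]'
```

```text
time: 1.1
tool_pos: [438.1, 156.9, 231.0]
tcp_rot: [-180.0, -0.0, 121.0]
ft_force: [1.0, 0.8, 0.4]
finger_gap: 85.1
time: 2.1
tool_pos: [551.6, -74.8, 126.5]
tcp_rot: [-179.6, -0.2, 100.1]
ft_force: [-1.1, 0.0, 0.1]
finger_gap: 85.4
```

```bash
python3 -m inch '[0.001,-0.002,-0.024,0,0,0,0, 0,0,-0.024,0,0,0,0, 0,0,-0.024,0,0,0,0, 0,0,0,0,0,0,0, 0,0,0,0,0,0,0]'; python3 -c "
from h import *
cap('top','t1');p,d=cap('scene','s1');cv2.imwrite('pics/s1c.png',cv2.resize(p[150:330,150:420,::-1],None,fx=2.5,fy=2.5))"
```

```text
time: 2.6
tool_pos: [556.4, -77.4, 60.6]
tcp_rot: [180.0, 0.0, 100.1]
ft_force: [0.6, -0.1, -0.1]
finger_gap: 85.4
```

View pics/s1c.png

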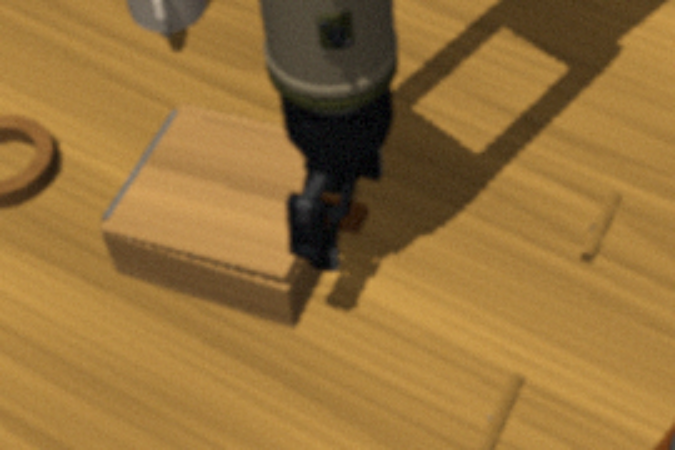

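Tab sits between the open fingers. Close.

```bash
python3 -m inch '[-0.001,0.002,-0.003,0,0,0,0, 0,0,0,0,0,0,255, 0,0,0,0,0,0,255, 0,0,0,0,0,0,255, 0,0,0,0,0,0,255, 0,0,0,0,0,0,255, 0,0,0,0,0,0,255, 0,0,0,0,0,0,255]' 40
```

```text
time: 3.5
tool_pos: [553.6, -75.5, 55.7]
tcp_rot: [-179.8, -0.0, 100.1]
ft_force: [-4.9, -1.7, 1.3]
finger_gap: 23.4
```

```bash
python3 - <<'E'
import numpy as np
t=np.radians(np.linspace(4.5,90,16)); s=190*np.cos(t); z=190*np.sin(t)
for a,b in zip(-np.diff(s),np.diff(z)): print('%.4f,%.4f,%.4f'%(a*.1736/1e3,-a*.985/1e3,b/1e3))
E
```

```text
0.0004,-0.0024,0.0187
0.0007,-0.0042,0.0184
0.0011,-0.0060,0.0179
0.0014,-0.0077,0.0172
0.0016,-0.0093,0.0163
0.0019,-0.0109,0.0153
0.0022,-0.0123,0.0141
0.0024,-0.0137,0.0128
0.0026,-0.0149,0.0114
0.0028,-0.0159,0.0098
0.0030,-0.0168,0.0082
0.0031,-0.0175,0.0064
0.0032,-0.0180,0.0047
0.0032,-0.0184,0.0028
0.0033,-0.0186,0.0009
```

```bash
python3 -m inch '[0.0004,-0.0024,0.0187,0,0,0,255, 0.0007,-0.0042,0.0184,0,0,0,255, 0.0011,-0.006,0.0179,0,0,0,255, 0.0014,-0.0077,0.0172,0,0,0,255, 0.0016,-0.0093,0.0163,0,0,0,255, 0,0,0,0,0,0,255]'
python3 -m inch '[0.0019,-0.0109,0.0153,0,0,0,255, 0.0022,-0.0123,0.0141,0,0,0,255, 0.0024,-0.0137,0.0128,0,0,0,255, 0.0026,-0.0149,0.0114,0,0,0,255, 0.0028,-0.0159,0.0098,0,0,0,255, 0,0,0,0,0,0,255]'
python3 -m inch '[0.003,-0.0168,0.0082,0,0,0,255, 0.0031,-0.0175,0.0064,0,0,0,255, 0.0032,-0.018,0.0047,0,0,0,255, 0.0032,-0.0184,0.0028,0,0,0,255, 0.0033,-0.0186,0.0009,0,0,0,255, 0,0,0,0,0,0,255, 0,0,0,0,0,0,255, 0,0,0,0,0,0,255]'
python3 -c "
from h import *
p,d=cap('scene','s2');cv2.imwrite('pics/s2c.png',cv2.resize(p[100:340,150:450,::-1],None,fx=2.2,fy=2.2))"
```

```text
time: 4.1
tool_pos: [558.8, -106.1, 145.8]
tcp_rot: [-179.8, -0.0, 100.1]
ft_force: [-8.3, 0.8, 1.2]
finger_gap: 23.0
time: 4.7
tool_pos: [570.6, -175.5, 208.7]
tcp_rot: [-179.8, 0.0, 100.0]
ft_force: [-10.2, -1.8, -1.2]
finger_gap: 23.1
time: 5.5
tool_pos: [585.4, -263.7, 230.2]
tcp_rot: [-179.7, -0.0, 100.0]
ft_force: [-10.9, -3.4, -4.5]
finger_gap: 23.0
```

View pics/s2c.png

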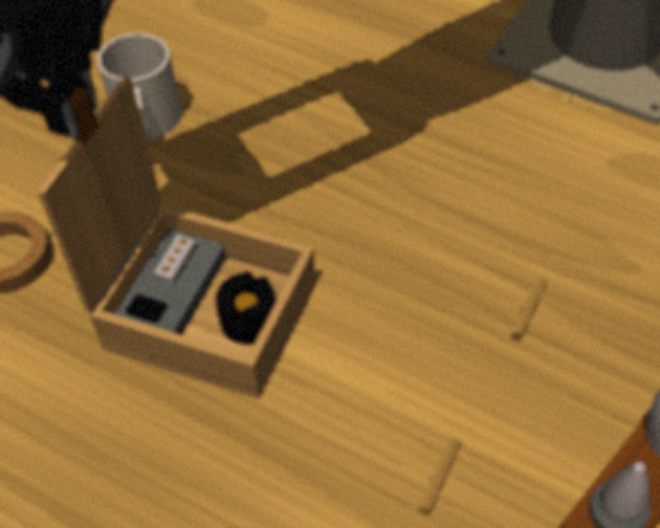

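Lid stands up; holder with its notches visible near crop (245,305). Release and rise, then measure the holder.

```bash
python3 -m inch '[0,0,0,0,0,0,0, 0,0,0,0,0,0,0, 0,0,0,0,0,0,0, 0,0,0,0,0,0,0, 0,0,0.04,0,0,0,0, 0,0,0.04,0,0,0,0, 0,0.04,0.03,0,0,8,0, 0,0.04,0,0,0,8,0, 0,0.04,0,0,0,8,0, -0.01,0.045,0,0,0,8,0]'
python3 -m inch '[-0.015,0.045,0,0,0,8,0, -0.015,0.045,0,0,0,8,0, -0.015,0.045,0,0,0,8,0, -0.015,0.045,0,0,0,8,0, -0.015,0.045,0,0,0,8,0, -0.015,0.045,0,0,0,8,0, -0.02,0.045,0,0,0,6,0, -0.02,0.045,0,0,0,0,0, -0.02,0.045,0,0,0,0,0, 0,0,0,0,0,0,0]'
python3 - <<'E'
from h import *
for n in('top','scene'):
    p,d=cap(n,n+'3'); np.save(n+'P.npy',cloud(n,d))
a=cv2.imread('pics/top3.png')[150:270,330:450];cv2.imwrite('pics/t3c.png',cv2.resize(a,None,fx=5,fy=5,interpolation=cv2.INTER_CUBIC))
E
```

```text
time: 6.55
tool_pos: [578.2, -95.8, 341.6]
tcp_rot: [180.0, 0.1, 132.4]
ft_force: [1.0, 0.4, -0.7]
finger_gap: 85.6
time: 7.55
tool_pos: [424.8, 313.2, 341.6]
tcp_rot: [179.9, 0.0, -173.5]
ft_force: [0.3, -0.5, -0.4]
finger_gap: 85.2
```

View pics/t3c.png

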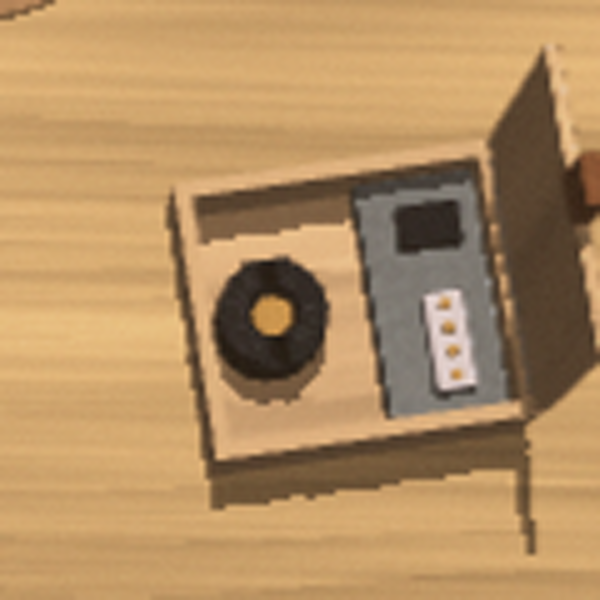

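Top crop shows the black rim centred near (271,317), i.e. pixel (384,213), brass inside it, and the lid standing on the right.

```bash
cat > m3.py <<'E'
from m import *
def pix2plane(n,uv,z):
    c=r.get_calibration(n); f=240/np.tan(np.radians(c['fovy'])/2)
    K=np.array([[f,0,c['cx']],[0,f,c['cy']],[0,0,1]])
    q=cv2.undistortPoints(np.array([[uv]],float),K,np.array([c['k1'],0,0,0,0.]))[0,0]
    R=Rot.from_euler('xyz',c['rotation'],degrees=True).as_matrix(); v=R@[q[0],-q[1],-1]; o=np.array(c['position'])
    return o+v*(z-o[2])/v[2]
E
python3 - <<'E'
from m3 import *
for n,(a,b,c,d) in(('top',(195,233,370,400)),('scene',(215,262,240,282))):
    im=cv2.imread(f'pics/{n}3.png').astype(int); P=np.load(n+'P.npy')
    dark=(im.max(2)<70); m=np.zeros_like(dark); m[a:b,c:d]=dark[a:b,c:d]
    Q=P[m]; ok=(Q[:,2]>44)&(Q[:,2]<60); 
    rect(Q[ok],n+' rim'); print('circ',np.round(cv2.minEnclosingCircle(np.ascontiguousarray(Q[ok][:,:2],np.float32)[:,None]),1) if 0 else '', 'mean',Q[ok].mean(0).round(1))
    v,u=np.nonzero(m); print('ell',cv2.fitEllipse(cv2.convexHull(np.c_[u,v].astype(np.float32)[:,None])))
    e=cv2.fitEllipse(cv2.convexHull(np.c_[u,v].astype(np.float32)[:,None])); print('ctr z52',pix2plane(n,e[0],52).round(1))
    y=(im[...,2]-im[...,0]>90)&(im[...,2]>140); mm=np.zeros_like(y); s=slice(a+8,b-8),slice(c+8,d-8); mm[s]=y[s]; v,u=np.nonzero(mm); 
    if len(u): print('brass',len(u),u.mean(),v.mean(),pix2plane(n,(u.mean(),v.mean()),43).round(1))
P=np.load('topP.npy'); Q=P[165:265,355:460].reshape(-1,3)
w=Q[(Q[:,2]>48)&(Q[:,2]<64)&(Q[:,1]>-285)]
for nm in('top','scene'):
    P=np.load(nm+'P.npy').reshape(-1,3); ax=np.radians(10); C=P-[585,-262.7,61]; X=C@[np.cos(ax),np.sin(ax),0]; Y=C@[-np.sin(ax),np.cos(ax),0]
    L=(C[:,2]>25)&(C[:,2]<150)&(abs(X)<75)&(abs(Y)<45); s=np.polyfit(C[L,2],Y[L],1); print(nm,'lid',L.sum(),'angle',90-np.degrees(np.arctan(s[0])),'at hinge y',s[1], 'X range',np.percentile(X[L],[1,99]), 'dirfit',np.degrees(np.polyfit(X[L],Y[L]-np.polyval(s,C[L,2]),1)[0]))
    W=(abs(C[:,2]+3)<5)&(abs(X)<85)&(Y>10)&(Y<175); print('walls X',np.percentile(X[W],[.5,99.5]).round(1),'Y',np.percentile(Y[W],[.5,99.5]).round(1)); rect(P[W],'walls')
P=np.load('topP.npy'); Q=P[240:310,185:240].reshape(-1,3); rect(Q[(Q[:,2]>85)&(Q[:,2]<110)],'lamp')
E
```

```text
top rim n 249 c [ 561.1 -141. ] size [51.9 52.2] ang 52.6 z [46.1 51.1 55.8]
circ  mean [ 560.9 -140.6   50.9]
ell ((383.72308349609375, 213.81748962402344), (21.40966033935547, 24.48184585571289), 15.561420440673828)
ctr z52 [ 557.7 -139.7   52. ]
brass 43 383.93023255813955 212.72093023255815 [ 562.2 -141.    43. ]
scene rim n 386 c [ 570.2 -126.2] size [82.1 55.5] ang 74.7 z [45.4 51.4 54. ]
circ  mean [ 568.6 -136.8   50.9]
ell ((260.9833068847656, 238.48919677734375), (31.842622756958008, 52.84539794921875), 138.7366485595703)
ctr z52 [ 573.6 -134.6   52. ]
brass 100 261.26 238.08 [ 567.6 -139.1   43. ]
top lid 686 angle 89.3580159785341 at hinge y 7.11986027174513 X range [-71.97651704  66.23814284] dirfit -0.2733249384767772
walls X [-71.9  68.9] Y [ 10.2 164.5]
walls n 643 c [ 568.7 -177.1] size [141.1 154.8] ang 9.6 z [53.4 56.9 61.3]
scene lid 2437 angle 89.2914696858139 at hinge y 5.9908841615631125 X range [-67.67152235  70.82095332] dirfit -0.6566406902099072
walls X [-69.3  72.3] Y [ 10.3 163.6]
walls n 1091 c [ 571.6 -177.2] size [143.6 154.6] ang 9.2 z [53.4 57.4 59.9]
lamp n 425 c [396.3 261.7] size [164.3  55.5] ang 0.4 z [ 88.6  97.8 102.8]
```

```bash
python3 -m inch '[-0.018,-0.0425,0,0,0,0,0, 0,0,-0.045,0,0,0,0, 0,0,-0.045,0,0,0,0, 0,0,-0.045,0,0,0,0, 0,0,-0.045,0,0,0,0, 0,0,-0.03,0,0,0,0, 0,0,0,0,0,0,0, 0,0,0,0,0,0,0]' 60
python3 - <<'E'
from h import *
a=cap('scene','s4')[0][170:330,400:600,::-1];cv2.imwrite('pics/s4c.png',cv2.resize(a,None,fx=3,fy=3,interpolation=cv2.INTER_CUBIC))
E
```

```text
time: 8.45
tool_pos: [410.4, 264.7, 131.9]
tcp_rot: [-180.0, -0.0, -174.0]
ft_force: [0.8, -0.2, 0.8]
finger_gap: 85.5
```

View pics/s4c.png

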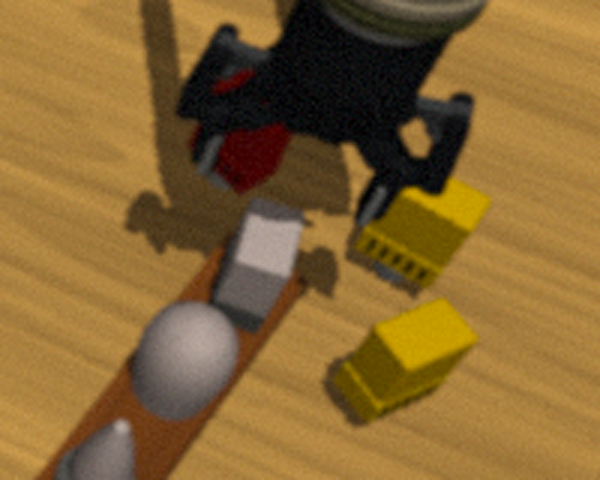

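The lamp sits between the two open fingers. Correct by (-3,+6) and descend.

```bash
python3 -m inch '[-0.0035,0.0055,-0.01,0,0,0,0, 0,0,-0.033,0,0,0,0, 0,0,-0.033,0,0,0,0, 0,0,0,0,0,0,0, 0,0,0,0,0,0,0]'; python3 -c "
from h import *
print(r.sense()['tool_pos'])"
```

```text
time: 9.0
tool_pos: [406.4, 271.4, 56.1]
tcp_rot: [180.0, 0.0, -173.9]
ft_force: [-0.4, -0.3, 0.8]
finger_gap: 85.3
[406.44219856 271.43559873  56.11070848]
```

```bash
python3 -m inch '[0,0,0,0,0,0,255, 0,0,0,0,0,0,255, 0,0,0,0,0,0,255, 0,0,0,0,0,0,255, 0,0,0,0,0,0,255, 0,0,0,0,0,0,255, 0,0,0,0,0,0,255, 0,0,0,0,0,0,255]' 70
python3 -m inch '[0,0,0.02,0,0,0,255, 0,0,0.045,0,0,0,255, 0,0,0.045,0,0,0,255, 0,0,0.045,0,0,0,255, 0,0,0.035,0,0,0,255, 0,0,0,0,0,0,255]'
```

```text
time: 9.8
tool_pos: [407.1, 271.5, 56.5]
tcp_rot: [180.0, 0.1, -173.9]
ft_force: [0.2, -0.5, 6.8]
finger_gap: 33.6
time: 10.4
tool_pos: [408.9, 272.4, 251.8]
tcp_rot: [179.8, 0.5, -173.9]
ft_force: [0.6, 0.3, -0.2]
finger_gap: 33.4
```

```bash
python3 -m inch '[0.0155,-0.0412,0,0,0,0.37,255, 0.0155,-0.0412,0,0,0,0.37,255, 0.0155,-0.0412,0,0,0,0.37,255, 0.0155,-0.0412,0,0,0,0.37,255, 0.0155,-0.0412,0,0,0,0.37,255, 0.0155,-0.0412,0,0,0,0.37,255, 0.0155,-0.0412,0,0,0,0.37,255, 0.0155,-0.0412,0,0,0,0.37,255, 0.0155,-0.0412,0,0,0,0.37,255, 0.0155,-0.0412,0,0,0,0.37,255]'
python3 -m inch '[0,0,-0.035,0,0,0,255, 0,0,-0.035,0,0,0,255, 0,0,-0.03,0,0,0,255, 0,0,0,0,0,0,255, 0,0,0,0,0,0,255, 0,0,0,0,0,0,255]'
python3 - <<'E'
from h import *
print(r.sense()['tool_pos'])
for n in('top','scene'):
    p,d=cap(n,n+'5'); np.save(n+'P5.npy',cloud(n,d))
a=cv2.imread('pics/scene5.png')[110:290,180:360];b=cv2.imread('pics/top5.png')[150:270,330:450];cv2.imwrite('pics/c5.png',np.hstack([cv2.resize(x,(400,400),interpolation=cv2.INTER_CUBIC) for x in(a,b)]))
E
```

```text
time: 11.4
tool_pos: [561.0, -142.6, 243.7]
tcp_rot: [179.9, -0.1, -170.2]
ft_force: [0.3, 0.4, -0.7]
finger_gap: 33.2
time: 12.0
tool_pos: [562.4, -141.2, 147.3]
tcp_rot: [-179.9, 0.1, -170.2]
ft_force: [-0.0, 0.2, -1.9]
finger_gap: 32.9
[ 562.41770275 -141.22903368  147.28629866]
```

View pics/c5.png

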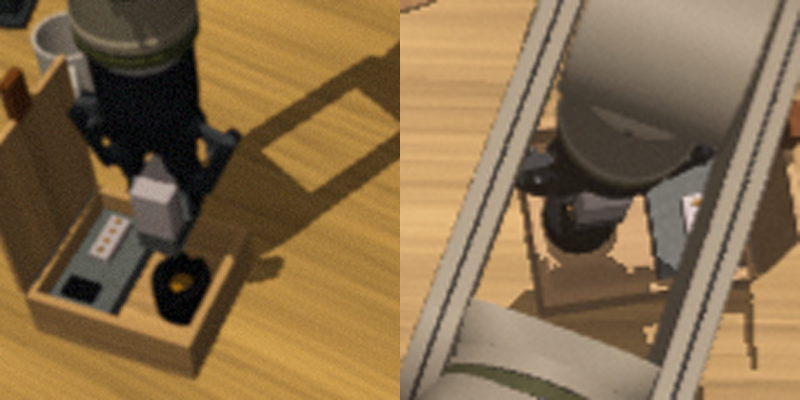

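Lamp is held straight above the holder. Now I'll check the lamp against the holder in the same camera.

```bash
python3 - <<'E'
from m3 import *
im=cv2.imread('pics/scene5.png').astype(int); P=np.load('sceneP5.npy')
t=np.array([562.4,-141.2]); a=np.radians(9.7); ex=np.array([np.cos(a),np.sin(a)]); ey=np.array([-np.sin(a),np.cos(a)])
C=P[...,:2]-t; X=C@ex; Y=C@ey; Z=P[...,2]
F=(abs(X-27)<7)&(abs(Y)<22)&(Z>105)&(Z<185)
rgb=im.max(2); 
F&=(rgb>60)
zz=Z[F]; print('face n',F.sum(),'X',np.median(X[F]),'Y pct',np.percentile(Y[F],[1,5,50,95,99]).round(1),'Z',np.percentile(zz,[.5,2,98,99.5]).round(1))
s=np.polyfit(Y[F],X[F],1);print('face yaw err deg',np.degrees(np.arctan(s[0])), 'lean',np.degrees(np.arctan(np.polyfit(zz,X[F],1)[0])))
# rim in scene image, pre-lamp
im=cv2.imread('pics/scene3.png').astype(int); P=np.load('sceneP.npy')
C=P[...,:2]-t; X=C@ex; Y=C@ey; Z=P[...,2]
R=(im.max(2)<75)&(np.hypot(X,Y)<36)&(abs(Z-52)<3.5)
for nm,RR in(('scene',R),):
    print(nm,R.sum(),'X',np.percentile(X[R],[1,50,99]),'Y',np.percentile(Y[R],[1,50,99]))
    h=cv2.convexHull(np.c_[X[R],Y[R]].astype(np.float32)[:,None]); print(cv2.minEnclosingCircle(h),cv2.fitEllipse(h))
# image ellipse of black pixels near
v,u=np.nonzero(R); print(u.min(),u.max(),v.min(),v.max())
im=cv2.imread('pics/top3.png').astype(int); P=np.load('topP.npy')
C=P[...,:2]-t; X=C@ex; Y=C@ey; Z=P[...,2]
R=(im.max(2)<75)&(np.hypot(X,Y)<36)&(abs(Z-52)<7)
h=cv2.convexHull(np.c_[X[R],Y[R]].astype(np.float32)[:,None]); print('top',cv2.minEnclosingCircle(h),cv2.fitEllipse(h))
E
```

```text
face n 296 X 28.855669547742984 Y pct [-17.  -15.6   1.8  16.3  16.8] Z [122.2 125.  184.4 184.6]
face yaw err deg -4.141874948671921 lean -0.2111810407680423
scene 322 X [-21.78715356   5.04006042  29.90612651] Y [-24.05885523   4.9276908   25.84455004]
((3.67022967338562, -0.2614588737487793), 28.06180191040039) ((3.681586980819702, 0.3648773431777954), (51.94481658935547, 55.948326110839844), 98.05036163330078)
248 274 224 246
top ((-1.6933791637420654, 0.44194963574409485), 27.68885040283203) ((-1.3095356225967407, 1.0037415027618408), (51.712162017822266, 54.33349609375), 73.8308334350586)
```

```bash
python3 -m inch '[0.0013,0.0005,-0.02,0,0,0,255, 0,0,-0.02,0,0,0,255, 0,0,-0.004,0,0,0,255, 0,0,-0.003,0,0,0,255, 0,0,-0.003,0,0,0,255, 0,0,-0.002,0,0,0,255, 0,0,0,0,0,0,255, 0,0,0,0,0,0,255]'
python3 -c "
from h import *
a=cap('scene','s6')[0][170:270,210:310,::-1];cv2.imwrite('pics/s6c.png',cv2.resize(a,None,fx=6,fy=6,interpolation=cv2.INTER_CUBIC));print(r.sense()['tool_pos'],r.sense()['ft_force'])"
```

```text
time: 12.9
tool_pos: [562.9, -140.6, 93.7]
tcp_rot: [-180.0, 0.0, -170.2]
ft_force: [-0.2, -0.4, -2.2]
finger_gap: 33.2
[ 562.87068946 -140.5869522    93.68432546] [ 0.05760806  0.40854102 -2.01695292]
```

View pics/s6c.png

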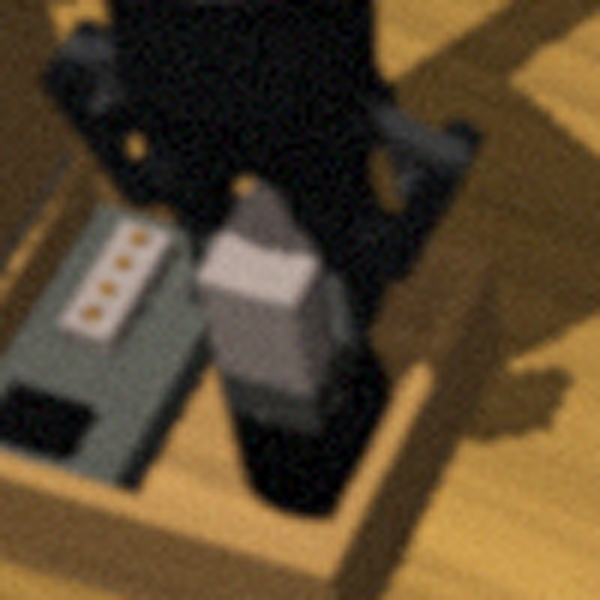

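The cap is already about 8 mm into the hole with no side load. Continue gently to where the pins enter.

```bash
python3 -m inch '[0,0,-0.001,0,0,0,255, 0,0,-0.001,0,0,0,255, 0,0,-0.001,0,0,0,255, 0,0,0,0,0,0,255]'; python3 -m inch '[0,0,-0.001,0,0,0,255, 0,0,-0.001,0,0,0,255, 0,0,-0.001,0,0,0,255, 0,0,0,0,0,0,255]'
```

```text
time: 13.35
tool_pos: [562.9, -140.5, 90.5]
tcp_rot: [-180.0, 0.0, -170.2]
ft_force: [-0.8, -0.4, 2.4]
finger_gap: 33.3
time: 13.75
tool_pos: [562.8, -140.5, 87.3]
tcp_rot: [-180.0, 0.0, -170.2]
ft_force: [0.6, 0.3, 4.1]
finger_gap: 33.3
```

Force follows the spring law (≈5.6 N expected, ~6 N net), so the pins are through the notches. Continue to the stop.

```bash
python3 -m inch '[0,0,-0.002,0,0,0,255, 0,0,-0.002,0,0,0,255, 0,0,-0.002,0,0,0,255, 0,0,-0.001,0,0,0,255, 0,0,0,0,0,0,255]' 90; python3 -m inch '[0,0,-0.001,0,0,0,255, 0,0,0,0,0,0,255]'; python3 -m inch '[0,0,-0.001,0,0,0,255, 0,0,0,0,0,0,255]'
```

```text
time: 14.25
tool_pos: [562.9, -140.6, 80.5]
tcp_rot: [-180.0, 0.0, -170.2]
ft_force: [0.2, -0.8, 6.6]
finger_gap: 33.3
time: 14.45
tool_pos: [562.9, -140.5, 79.6]
tcp_rot: [-180.0, 0.0, -170.2]
ft_force: [-1.7, 0.6, 8.2]
finger_gap: 33.2
time: 14.65
tool_pos: [562.9, -140.6, 78.7]
tcp_rot: [-180.0, 0.0, -170.2]
ft_force: [-0.7, 0.3, 8.0]
finger_gap: 33.4
```

```bash
python3 -m inch '[0,0,-0.001,0,0,0,255, 0,0,0,0,0,0,255]'; python3 -m inch '[0,0,-0.0005,0,0,0,255, 0,0,0,0,0,0,255]'
```

```text
time: 14.85
tool_pos: [563.0, -140.5, 78.5]
tcp_rot: [-180.0, 0.0, -170.2]
ft_force: [-4.5, 2.0, 13.4]
finger_gap: 33.0
time: 15.05
tool_pos: [563.0, -140.5, 78.5]
tcp_rot: [-180.0, 0.0, -170.2]
ft_force: [-7.6, 1.8, 18.8]
finger_gap: 32.9
```

Hard stop reached at TCP z 78.5, exactly as predicted. Now the clockwise twist.

```bash
python3 -m inch '[0,0,0,0,0,-5,255, 0,0,0,0,0,-5,255, 0,0,0,0,0,-5,255, 0,0,0,0,0,-5,255, 0,0,0,0,0,0,255]'; python3 -m inch '[0,0,0,0,0,-5,255, 0,0,0,0,0,-5,255, 0,0,0,0,0,-5,255, 0,0,0,0,0,-5,255, 0,0,0,0,0,-5,255, 0,0,0,0,0,0,255, 0,0,0,0,0,0,255]'; python3 -c "
from h import *
print(r.sense()['wrist_torque'],r.sense()['tool_pos'])"
```

```text
time: 15.55
tool_pos: [564.1, -141.1, 78.5]
tcp_rot: [-180.0, 0.2, 169.6]
ft_force: [-0.6, -0.2, 11.8]
finger_gap: 33.0
time: 16.25
tool_pos: [564.1, -141.2, 78.6]
tcp_rot: [180.0, 0.2, 144.8]
ft_force: [-0.0, -1.0, 12.1]
finger_gap: 33.1
[-0.1969222   0.16111401 -0.05187207] [ 564.14964407 -141.24127849   78.58884266]
```

Turning freely with little torque, still pressed home.

```bash
python3 -m inch '[0,0,-0.0005,0,0,-5,255, 0,0,0,0,0,-5,255, 0,0,0,0,0,-5,255, 0,0,0,0,0,-5,255, 0,0,0,0,0,-5,255, 0,0,0,0,0,0,255]'; python3 -m inch '[0,0,0,0,0,-5,255, 0,0,0,0,0,-5,255, 0,0,0,0,0,-5,255, 0,0,0,0,0,-5,255, 0,0,0,0,0,0,255, 0,0,0,0,0,0,255]'; python3 -c "
from h import *
s=r.sense();print(s['wrist_torque'],s['tool_pos'],s['joint_pos'].round(1))
p,d=cap('scene','s7');np.save('sceneP7.npy',cloud('scene',d));cv2.imwrite('pics/s7c.png',cv2.resize(p[110:280,180:350,::-1],None,fx=3.5,fy=3.5,interpolation=cv2.INTER_CUBIC))
P=cloud('scene',d).reshape(-1,3);ax=np.radians(9.6);C=P-[585,-262.7,61];X=C@[np.cos(ax),np.sin(ax),0];Y=C@[-np.sin(ax),np.cos(ax),0]
L=(C[:,2]>25)&(C[:,2]<150)&(abs(X)<75)&(abs(Y)<30);print('lid',90-np.degrees(np.arctan(np.polyfit(C[L,2],Y[L],1)[0])),L.sum())"
```

```text
time: 16.85
tool_pos: [564.4, -141.4, 78.6]
tcp_rot: [179.8, 0.2, 119.6]
ft_force: [-0.3, -1.2, 15.3]
finger_gap: 33.4
time: 17.45
tool_pos: [564.5, -141.3, 78.6]
tcp_rot: [179.8, 0.1, 99.8]
ft_force: [-1.2, 0.4, 14.4]
finger_gap: 33.6
[-0.02391719  0.17222607 -0.07389503] [ 564.52664324 -141.26422622   78.60224718] [-19.1  11.5  97.2  -0.   71.  -28.9]
lid 89.29034747255756 2430
```

View pics/s7c.png

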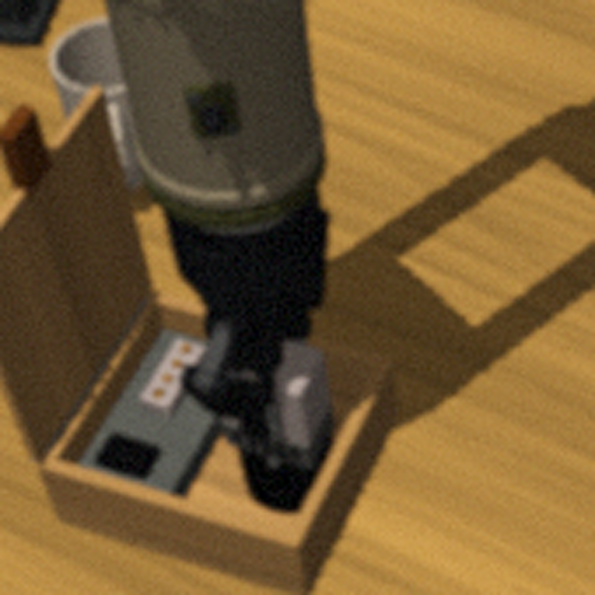

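The picture shows the lamp turned with its long side along the lid-to-front direction and seated on the black holder at about (285,470). The lid is upright at 89°, and the push is above the 10 N spring force. Hand in.

```bash
python3 -c "
from bench import r
r.hand_in(); s=r.sense(); print(s['tool_pos'],s['ft_force'],s['finger_gap'],s['time'])"
```

```text
the job is handed in; nothing more can be done
the job is handed in; nothing more can be done
```

I folded the lid up by its tab, fitted the lamp into the holder, pushed it to the hard stop and twisted it 90° clockwise. I handed in at about 17.5 s, with the lamp still gripped and pressed down.

**Last checks before hand-in:**
- **Lid:** it measured 89.3°.
- **Seating:** the tool height read 78.6 mm, and I had predicted 78.5 mm with the shoulder on the rim. The upward force was 14 N, above the 10 N spring, so the lamp was being pressed home.
- **Twist:** tool yaw went from -170.2° to 99.8°, which is 90° clockwise. The fingers were open 33.6 mm on the 34 mm body, and the grip was set to 90 N.

**Disagreements:** the two cameras differed by 3–5 mm on the holder's x position, so I used a value in between. The cap went in without side load. One fit of the lamp's face suggested it was turned 4° from the gripper; I took this as depth noise, and the pins went through the notches freely.

**Not checked:** I did not re-measure the bystanders at the end. No verdict was reported, and the state could not be read after hand-in.

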